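Catch the thread and close the polish jar

TASK

The yellow winged lid has been set down loosely on top of the thread of the polish jar. Without lifting it off, turn it backwards (anticlockwise from above) by its wings until it drops into the thread, then screw it down clockwise until it is fully home, without forcing it. Leave the tins, the brush and the shoe horn where they are.

Things in the scene. Friction and masses are not known exactly. Their poses are not given: they have to be found in the camera images.
- jar_shoulder (a point): Amber polish jar, 84 mm wide, fixed in a 110 x 110 x 22 mm pine block on the bench. The point: on its axis at shoulder height, 70 mm above the bench. Over it a threaded neck hidden in the lid: 3 starts 120 deg apart, where is unknown. Resting on the thread the lid turns backwards freely until, after 30 to 80 deg, it falls 9 mm by its weight; clockwise it jams at a stop. Neck top 28 mm above this point.
- lid_hub (a point): Loose yellow cap, 0.2 kg, 75 mm wide, from 6 mm below to 24 mm above this point, which lies on its axis (z); two straight wings along its +x and -x. Height over jar_shoulder: 23 mm resting on the thread, 14 mm dropped in, 8 mm fully home. Once dropped, more backward turning meets a hard stop within 25 deg; from there clockwise it sinks 6 mm in about 105 deg to a hard stop: fully home.
- wing_1 (a point): Middle of the wing on the lid's +x side, 52 mm from the axis, 3 mm above lid_hub. A wing reaches from 37 to 68 mm from the axis, is 10 mm thick and 18 mm high, with free space below and beside it, so it can be pushed round from either side. The thread is waxed and slides easily: pushing takes up to 2 N; at a stop the resistance rises steeply.
- wing_2 (a point): Middle of the like wing on the lid's -x side, 52 mm from the axis
- tin_a_mid (a point): closed black polish tin, 83 mm across, 25 mm high, loose; the point is its centre. Leave alone
- tin_b_mid (a point): a second, like tin. Leave alone
- brush_mid (a point): horsehair brush with wooden handle, 170 x 52 x 44 mm, lying along its x, loose; the point is its centre. Leave alone
- horn_mid (a point): red plastic shoe horn, 173 mm long along its x, up to 42 mm wide, 11 mm high, loose; the point is near its middle on the plate. Leave alone
There are look-alikes about, which are no part of the job. Leave any black look-alike of the part that bears lid_hub alone.

How it is judged (in metres and radians):
On the way, in this order (a step that is already met when the one before it is completed fails the run):
1. the lid has dropped into the thread (z of lid_hub in the frame of jar_shoulder below 0.0165 m), for 0.1 s.
2. the lid is screwed fully home (z of lid_hub in the frame of jar_shoulder below 0.0096 m), for 0.2 s.
At the end, for the whole second after the job is handed in: The lid sits on the jar screwed fully home: its hub no more than 9.6 mm above the jar's shoulder (8 mm is the stop), within 5 mm of the jar's axis, level within 4 degrees and at rest (z of lid_hub in the frame of jar_shoulder below 0.0096 m and horizontal distance between lid_hub and jar_shoulder below 0.005 m and angle between lid_hub's own z axis and vertical below 0.07 rad and linear speed of lid below 0.02 m/s); the robot touches nothing.
It fails at once if the lid is lifted off its thread (5 mm above where it rested) (z of lid_hub in the frame of jar_shoulder above 0.028 m).
It fails at once if the lid is forced (over 40 N) (contact force between lid and the arm above 40 N).
It fails at once if the lid is forced (over 40 N) (contact force between lid and the fingers above 40 N).
It fails at once if a bystander is moved more than 20 mm (distance of any of tin_a_mid, tin_b_mid, brush_mid, horn_mid from where it was at the start of the episode above 0.02 m).
It also fails if it takes over 54 s, if anything falls off the work surface, if the arm or the gripper's body presses on something with over 40 N, if the wrist force passes 120 N, or if a joint passes its speed limit or range.

ROBOT

A 6-joint arm with a two-finger parallel gripper is mounted at the origin on the work surface. World frame = base frame: x ahead of the robot, y to its left, z up, the work surface at z = 0. Lengths are in m, angles in degrees, forces in N, time in s.
With the tool pointing down it reaches from about 0.375 to 0.9 m from the base axis. Payload 3.1 kg.
Tool frame: the origin (TCP) lies between the finger pads; the fingertips stand 22 mm ahead of it and the grasp point (between the pads) lies 3 mm ahead of it (bot.tip_extent is the distance from the TCP to the fingertips, in m); y points along the fingers, z is the direction in which the jaws open and shut, and the axes are right-handed (so a half turn about y gives the same grasp; the last joint's range is limited). The gripper opens to 87 mm and grips with 3 to 60 N. Pads are 19 mm wide; open, the fingers measure 117 mm over their backs; the gripper's body (75 mm by 190 mm) begins 51 mm behind the grasp point.
Start: joints at [-10.227, 30.224, 82.088, -0, 67.689, -10.227], TCP at [0.625, 0, 0.245] pointing down, gripper open.
Joint ranges: [-176.69, 176.69], [-43.24, 126.21], [12.49, 139.97], [-82, 262], [0, 151.66], [-163.58, 163.58]. Speed limits (degrees/s): [159.86, 159.86, 180, 180, 180, 180].

INTERFACE

Orientations are given as a 3x3 rotation matrix whose columns are the frame's x, y, z axes.
In Python, from rig import bot, eyes, models gives the robot as it stands. The module is installed in compiled form; this text tells all that it offers.
- The arm moves only by the tool arm_command, never from a script. Its arguments are lists of equal length, an entry for each row: "translation": the shift along the tool's x, y, z each as a share of 0.08 m, from -1 to 1, a list of three; "rotation": the turn, a rotation vector about the tool's x, y, z each as a share of 60 degrees, from -1 to 1, a list of three; "grip": the closure, from -1 (fully open) to 1 (shut), so that 0 is half open. In form: {"translation": [[x, y, z], ...], "rotation": [[rx, ry, rz], ...], "grip": [grip, ...]}. A call has 1 to 5 rows; each row is the pose to reach, as a shift and turn from the pose commanded when the call began, along the tool's axes at that moment; what a row does not reach only later rows make up. A row lasts 1/10 s, in which the tool goes at most 50 mm and 8.59 degrees, less where a joint would pass 70% of its speed; a pose out of reach is approached as far as the arm can. A call with a number of a shift or a turn outside -1 to 1 is refused whole. A call with a gripper value outside its range is refused whole. The fingers move at their own pace and stop on an object; the grip force is fixed at half the most. Time passes only in rows, so rows that repeat a pose let the fingers close. It gives the time, the measured TCP pose, the force and the opening at its end, in the units of the state.
- bot.read_state(): the state, without advancing time (a new reading comes with each control period).
- eyes.capture(name): name is "scene" or "side" or "wrist"; returns a dict with "image" (384x512x3 uint8, blue, green, red), "mtx" (3x3 intrinsics, pixels), "rvec" (rotation vector, rad) and "tvec" (3), from world to camera coordinates, as OpenCV has them; the wrist camera has in their place "hand_eye" (4x4, takes a point from camera to tool coordinates, whose origin is the TCP and whose axes are the tool frame's). Camera axes: x right, y down, z forward; pixel columns grow to the right and rows downward; lengths in m; the calibration is good to about 2 mm. A picture is of the moment at which its call begins: read the wrist's pose just before it. There is no depth.
- bot.hand_in(): hands the job in, once; it reports no verdict.
Trained networks look in the newest picture that a camera, given by its name, has taken for a name from the list of things; names that differ only in an ending like _2 or _b are one class to them, and where a whole thing is asked for, a point or a joint stands for the part that bears it (a point fixed in the world has none). Each returns a list of dicts, best first, with "conf" (0 to 1); they miss things now and then, are a little off and sometimes report something else, mostly with a low value. They report only what shows in the picture. A call takes as long as a camera call. They do not tell look-alikes from the thing itself.
- models.recognise(camera, thing): "extent" ([left, top, right, bottom] as shares, 0 to 1, of the picture: columns of its width, rows of its height, round what is visible of it).
- models.spot_point(camera, thing): "point" ([column, row] as shares, 0 to 1, of the picture: columns of its width, rows of its height: a listed point, or the origin of a listed thing).
The state is a dict: "time_s": time; "joint_positions": joint angles; "qvel": joint speeds; "tau": joint torques, N m; "position": TCP position; "tcp_rot": TCP orientation; "force": force on the tool from outside, world axes, zero at the start; "moment": the same for the moment, N m; "opening": opening from 0.0 (shut) to 1.0 (fully open).
Only numpy, scipy, OpenCV 4.12 (cv2) and the standard library are available. Lean on these libraries where they do the work, as an engineer would, in place of code of your own. Each camera call takes 0.05 s, during which the arm holds its last target. There are 200 camera calls.

## Working session

There is one attempt and no reset: what is moved stays moved. The work goes in short steps, Python scripts to look and compute and a tool call to move; the robot and the scene stay as the last step left them, time stands still between calls to the robot, and variables do not carry over. Pictures are saved under pics/ and viewed, about 8 in all and at most 12, crops included, and the job is handed in when it is done.

Besides the shell and the picture viewer there is one more tool, called after ">>>" as name(argument=value, ...), one argument or row to a line, values as JSON. arm_command: Moves the arm, as the interface text tells. Shift numbers are shares of 0.08 m and turn numbers shares of 60 degrees, none past 1 either way. Its arguments: {"type":"object","properties":{"translation":{"type":"array"},"rotation":{"type":"array"},"grip":{"type":"array"}},"required":["translation","rotation","grip"]}

```bash
mkdir -p pics; cat > h.py <<'E'
import cv2, numpy as np
from rig import bot, eyes, models
def cap(n):
    s=bot.read_state(); c=eyes.capture(n)
    K=np.array(c["mtx"])
    if n=="wrist":
        T=np.eye(4); T[:3,:3]=s["tcp_rot"]; T[:3,3]=s["position"]
        C=T@np.array(c["hand_eye"]); R=C[:3,:3].T; t=-R@C[:3,3]
    else:
        R=cv2.Rodrigues(np.array(c["rvec"],float))[0]; t=np.array(c["tvec"],float).ravel()
    return c["image"],K,R,t
def ray(px,K,R,t,z):
    d=R.T@np.linalg.solve(K,[px[0],px[1],1]); o=-R.T@t
    return o+d*(z-o[2])/d[2]
def proj(p,K,R,t):
    q=K@(R@np.array(p)+t); return q[:2]/q[2]
E
python3 - <<'E'
from h import *
s=bot.read_state();print(s["time_s"],s["position"],np.round(s["tcp_rot"],3).tolist(),s["opening"],s["force"])
ims=[]
for n in ["scene","side","wrist"]:
    im,K,R,t=cap(n); print(n,"cam",np.round(-R.T@t,3)); ims.append(im)
    for th,z in [("lid_hub",.093),("wing_1",.096),("jar_shoulder",.07),("tin_a_mid",.0125),("brush_mid",.022),("horn_mid",.005)]:
        for d in models.spot_point(n,th)[:4]:
            p=np.array(d["point"])*[512,384]; print(n,th,round(d["conf"],2),p.round(),ray(p,K,R,t,z).round(3))
o=np.vstack([np.hstack(ims[:2]),np.hstack([ims[2],ims[2]*0])])
cv2.imwrite("pics/a.png",cv2.resize(o,(800,600)))
E
```

```text
0.0 [6.24311366e-01 1.63511774e-04 2.43560305e-01] [[0.0, -0.002, 1.0], [-1.0, 0.0, 0.0], [-0.0, -1.0, -0.002]] 1.0032111951738745 [ 0.19215784 -0.68332557 -1.13968755]
scene cam [1.221 0.14  0.642]
scene lid_hub 0.93 [253. 175.] [0.503 0.066 0.093]
scene lid_hub 0.61 [176. 175.] [ 0.528 -0.111  0.093]
scene wing_1 0.9 [246. 187.] [0.55  0.056 0.096]
scene wing_1 0.88 [264. 165.] [0.462 0.087 0.096]
scene wing_1 0.85 [193. 180.] [ 0.545 -0.068  0.096]
scene wing_1 0.76 [161. 162.] [ 0.485 -0.161  0.096]
scene jar_shoulder 0.95 [174. 179.] [ 0.514 -0.124  0.07 ]
scene jar_shoulder 0.66 [159. 160.] [ 0.441 -0.183  0.07 ]
scene jar_shoulder 0.45 [175. 175.] [ 0.497 -0.127  0.07 ]
scene tin_a_mid 0.96 [208. 254.] [ 0.686 -0.008  0.012]
scene brush_mid 0.7 [111. 176.] [ 0.466 -0.313  0.022]
scene horn_mid 0.6 [265. 220.] [0.556 0.103 0.005]
side cam [ 0.105 -0.399  0.649]
side lid_hub 0.91 [184. 275.] [ 0.35  -0.004  0.093]
side lid_hub 0.7 [300. 258.] [ 0.517 -0.111  0.093]
side lid_hub 0.66 [231. 352.] [ 0.312 -0.159  0.093]
side wing_1 0.97 [260. 350.] [ 0.344 -0.186  0.096]
side wing_1 0.85 [212. 271.] [ 0.388 -0.031  0.096]
side wing_1 0.8 [202. 353.] [ 0.283 -0.134  0.096]
side wing_1 0.77 [292. 236.] [ 0.544 -0.069  0.096]
side jar_shoulder 0.62 [299. 269.] [ 0.513 -0.115  0.07 ]
side tin_a_mid 0.63 [310. 216.] [ 0.686 -0.006  0.012]
side horn_mid 0.97 [236. 223.] [0.558 0.096 0.005]
wrist cam [0.624 0.066 0.385]
wrist lid_hub 0.85 [ 53. 117.] [0.439 0.057 0.093]
wrist lid_hub 0.75 [151. 290.] [ 0.515 -0.121  0.093]
wrist wing_1 0.66 [ 95. 135.] [0.477 0.041 0.096]
wrist wing_1 0.3 [150. 287.] [ 0.515 -0.115  0.096]
wrist tin_a_mid 0.83 [312. 174.] [ 0.694 -0.013  0.013]
wrist horn_mid 0.86 [197.  74.] [0.557 0.103 0.005]
```

View pics/a.png

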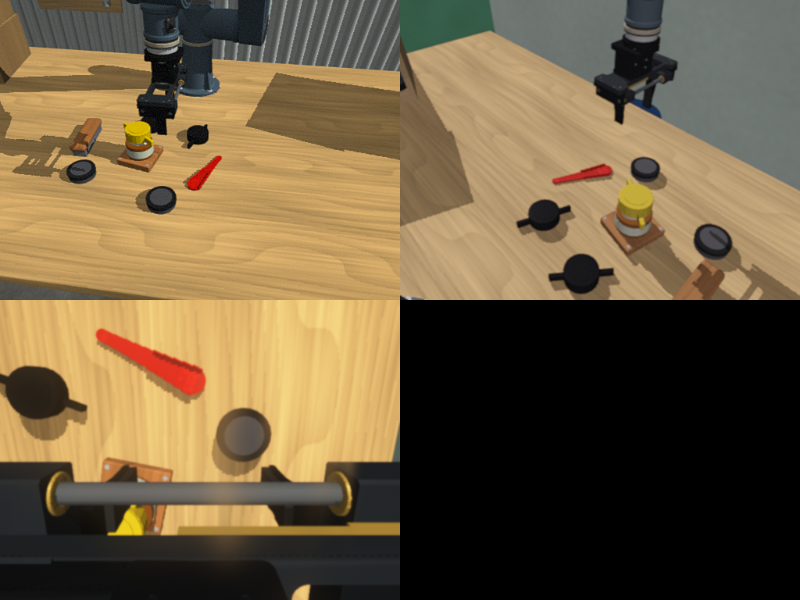

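The candidates for the lid:
- **Yellow lid on the amber jar:** scene (176,175), side (300,258). This is the target.
- **Black winged look-alikes:** scene (253,175), side (184,275) and (231,352).
- **Tins:** round and black, without wings.

Next I'll fit the lid's silhouette to the yellow mask in both views and check it in a crop.

```bash
cat > fit.py <<'E'
from h import *
from scipy.optimize import minimize
def parts(x,y,z,a):
    th=np.linspace(0,2*np.pi,40,endpoint=False)
    P=[np.array([[.0375*np.cos(u),.0375*np.sin(u),h] for u in th for h in (-.006,.024)])]
    for sg in (1,-1):
        P.append(np.array([[sg*r,v,h] for r in (.034,.068) for v in (-.005,.005) for h in (-.006,.012)]))
    c,s=np.cos(a),np.sin(a); R=np.array([[c,-s,0],[s,c,0],[0,0,1]])
    return [p@R.T+[x,y,z] for p in P]
def sil(par,K,R,t,S=4):
    m=np.zeros((384*S,512*S),np.uint8)
    for p in parts(*par):
        q=(K@(R@p.T+t[:,None])).T; q=q[:,:2]/q[:,2:]
        cv2.fillConvexPoly(m,cv2.convexHull(np.round(q*S+S/2).astype(np.int32)),255)
    return cv2.resize(m,(512,384),interpolation=cv2.INTER_AREA)/255.
def views(names=("scene","side")):
    V=[]
    for n in names:
        im,K,R,t=cap(n); hsv=cv2.cvtColor(im,cv2.COLOR_BGR2HSV)
        m=cv2.inRange(hsv,(22,170,60),(34,255,255)); c=proj([.517,-.113,.09],K,R,t).astype(int)
        w=np.zeros_like(m); cv2.circle(w,tuple(int(v) for v in c),48,255,-1); V.append((im,K,R,t,(m&w)/255.))
    return V
def fit(V,x0,zfree=False):
    def f(q):
        par=[q[0],q[1],(q[3] if zfree else x0[2]),q[2]]
        return sum(np.abs(sil(par,K,R,t)-m).sum() for _,K,R,t,m in V)
    best=None
    for da in (-.25,0,.25):
        q0=[x0[0],x0[1],x0[3]+da]+([x0[2]] if zfree else [])
        d=np.vstack([q0]+[np.array(q0)+np.eye(len(q0))[i]*[.006,.006,.12,.006][i] for i in range(len(q0))])
        r=minimize(f,q0,method="Nelder-Mead",options=dict(initial_simplex=d,xatol=1e-4,fatol=.1))
        if best is None or r.fun<best.fun: best=r
    return best
E
python3 - <<'E'
from fit import *
V=views(); 
for zf in (False,True):
    r=fit(V,[.517,-.113,.093,np.radians(57)],zf); print(r.x.round(4),np.degrees(r.x[2]),r.fun,[v[4].sum() for v in V])
for i in (0,1):
    b=fit([V[i]],[.517,-.113,.093,np.radians(57)]); print(i,b.x.round(4),np.degrees(b.x[2]),b.fun)
o=[]
for im,K,R,t,m in V:
    e=(sil([r.x[0],r.x[1],r.x[3],r.x[2]],K,R,t)>.5).astype(np.uint8)
    c=proj([.517,-.113,.08],K,R,t).astype(int); a=slice(c[1]-50,c[1]+50),slice(c[0]-50,c[0]+50)
    big=cv2.resize(im[a],(400,400),interpolation=cv2.INTER_CUBIC); E=cv2.resize(e[a],(400,400),interpolation=cv2.INTER_NEAREST)
    cv2.drawContours(big,cv2.findContours(E,0,1)[0],-1,(255,0,0),1); o.append(big)
cv2.imwrite("pics/b.png",np.hstack(o))
E
```

```text
[ 0.5152 -0.1143  0.9313] 53.35840808905774 284.72156862745095 [np.float64(898.0), np.float64(1645.0)]
[ 0.5156 -0.114   0.9259  0.0935] 53.050779286536304 280.82745098039214 [np.float64(898.0), np.float64(1645.0)]
0 [ 0.5144 -0.1145  0.9167] 52.52027974834035 46.247058823529414
1 [ 0.517  -0.1136  0.9212] 52.78330516425581 222.04313725490195
```

View pics/b.png

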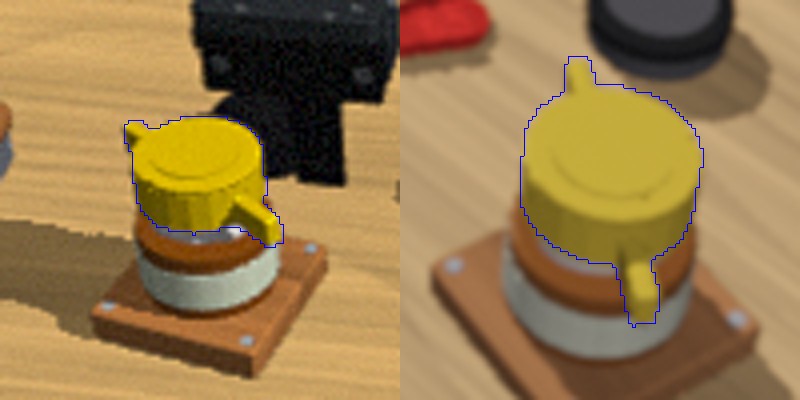

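The blue outline sits on the lid in both views, with wings at left crop (135,130) and (265,225) and right crop (578,70) and (645,300). So the target is the yellow lid at (0.5155, -0.114), yaw 53°. I'll straddle it with the open fingers and use them as a two-sided key, starting about 28° clockwise of the wings.

>>> arm_command(
  translation=[
    [0.7125,0,-0.684],
    [0.7125,0,-0.684],
    [0.7125,0,-0.684],
  ],
  rotation=[
    [0,-0.143,0],
    [0,-0.286,0],
    [0,-0.417,0],
  ],
  grip=[-1,-1,-1],
)

```text
time_s: 1.45
position: [0.5675, -0.0589, 0.2444]
tcp_rot: [[0.426, -0.003, 0.905], [-0.905, -0.0, 0.426], [-0.001, -1.0, -0.003]]
force: [0.5, 1.3, 0.2]
opening: 1.0
```

>>> arm_command(
  translation=[
    [0.3565,0,-0.921],
    [0.3565,0,-0.921],
    [0.3565,0.5,-0.921],
    [0.3565,0.9,-0.921],
    [0.3565,0.9,-0.921],
  ],
  rotation=[
    [0,0,0],
    [0,0,0],
    [0,0,0],
    [0,0,0],
    [0,0,0],
  ],
  grip=[-1,-1,-1,-1,-1],
)

```text
time_s: 1.95
position: [0.5126, -0.1132, 0.1693]
tcp_rot: [[0.422, -0.008, 0.907], [-0.907, 0.004, 0.422], [-0.007, -1.0, -0.006]]
force: [-0.7, 0.3, 0.3]
opening: 0.999
```

```bash
python3 - <<'E'
from fit import *
s=bot.read_state();print(s["time_s"],s["position"],s["joint_positions"],s["force"],s["moment"])
o=[]
R0=np.array(s["tcp_rot"]);p0=np.array([.5155,-.114,.173])
for n in ("scene","side"):
    im,K,R,t=cap(n); im=im.copy()
    # expected fingertip pads (inner faces, tip) and lid axis top
    c=proj([.5155,-.114,.12],K,R,t).astype(int); a=slice(c[1]-50,c[1]+50),slice(c[0]-50,c[0]+50)
    big=cv2.resize(im[a],(400,400),interpolation=cv2.INTER_CUBIC)
    for v in (-.0095,.0095):
        for d in (-.0435,.0435):
            q=(proj(p0+R0@[v,.022,d],K,R,t)-c+50)*4+2; cv2.circle(big,tuple(int(k) for k in q),3,(255,0,255),-1)
    o.append(big)
cv2.imwrite("pics/c.png",np.hstack(o))
E
```

```text
1.95 [ 0.51264573 -0.11315532  0.16934586] [-2.46524591e+01  2.89182954e+01  1.00306104e+02 -2.71459308e-03
  5.12816414e+01 -4.96211445e+01] [-0.73983348  0.32102527  0.3055386 ] [0.06711482 0.02637217 0.0345869 ]
```

View pics/c.png

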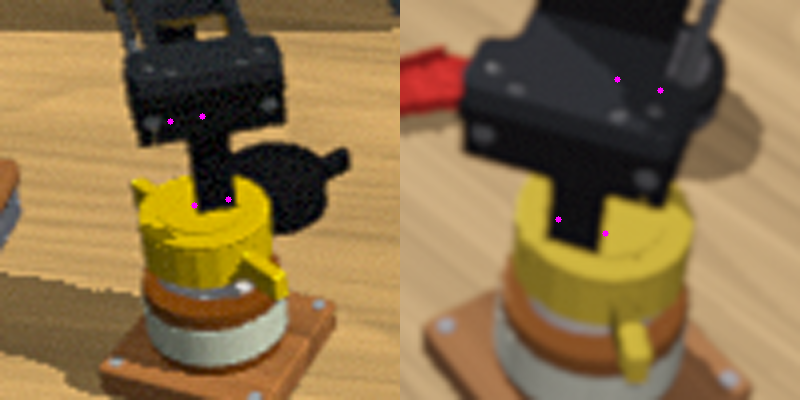

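The fingers straddle the lid as predicted: near finger tip at (215,210) in the left crop and (575,245) in the right crop, with the markers about 5 mm off at most. I'll check that the reading has settled.

```bash
python3 - <<'E'
from h import *
s=bot.read_state();print(s["time_s"],s["position"],s["qvel"])
im,K,R,t=cap("wrist")
for th,z in (("lid_hub",.093),("wing_1",.096),("jar_shoulder",.07)):
    for d in models.spot_point("wrist",th)[:3]:
        p=np.array(d["point"])*[512,384]; print(th,round(d["conf"],2),p.round(),ray(p,K,R,t,z).round(4))
cv2.imwrite("pics/d.png",im)
s=bot.read_state();print(s["time_s"],s["position"])
E
```

```text
2.05 [ 0.51570984 -0.11403347  0.17267896] [ 0.30563965 -1.75583308 -1.75385903 -0.07963861 -0.34519675 -0.14095937]
lid_hub 0.75 [ 96. 110.] [ 0.389  -0.1018  0.093 ]
lid_hub 0.59 [253. 203.] [ 0.5139 -0.1164  0.093 ]
wing_1 0.96 [56. 58.] [ 0.3564 -0.0804  0.096 ]
wing_1 0.76 [121. 159.] [ 0.4162 -0.1253  0.096 ]
wing_1 0.65 [319. 169.] [ 0.5452 -0.0736  0.096 ]
2.25 [ 0.51682334 -0.11423712  0.17419766]
```

View pics/d.png

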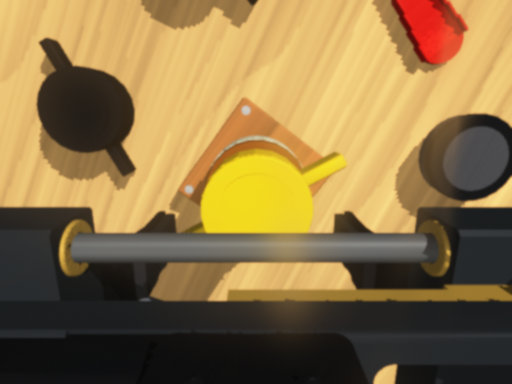

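In the wrist view the lid is centred at column 257, midway between the fingers at columns 160 and 350, so the jaw is centred. Now I'll descend.

>>> arm_command(
  translation=[
    [0,0.25,0],
    [0,0.5,0],
    [0,0.6,0],
    [0,0.6,0],
    [0,0.6,0],
  ],
  rotation=[
    [0,0,0],
    [0,0,0],
    [0,0,0],
    [0,0,0],
    [0,0,0],
  ],
  grip=[-1,-1,-1,-1,-1],
)

```text
time_s: 2.75
position: [0.5162, -0.1141, 0.1253]
tcp_rot: [[0.423, 0.001, 0.906], [-0.906, -0.001, 0.423], [0.001, -1.0, 0.001]]
force: [0.5, -0.4, 0.7]
opening: 0.998
```

>>> arm_command(
  translation=[
    [0,0.1,0],
    [0,0.2,0],
    [0,0.2625,0],
    [0,0.2625,0],
    [0,0.2625,0],
  ],
  rotation=[
    [0,0,0],
    [0,0,0],
    [0,0,0],
    [0,0,0],
    [0,0,0],
  ],
  grip=[-1,-1,-1,-1,-1],
)

```text
time_s: 3.25
position: [0.5154, -0.1139, 0.1033]
tcp_rot: [[0.423, -0.001, 0.906], [-0.906, 0.0, 0.423], [-0.0, -1.0, -0.0]]
force: [0.2, 0.0, 0.7]
opening: 1.0
```

>>> arm_command(
  translation=[
    [0,0,0],
    [0,0,0],
    [0,0,0],
    [0,0,0],
    [0,0,0],
  ],
  rotation=[
    [0,-0.08,0],
    [0,-0.16,0],
    [0,-0.24,0],
    [0,-0.32,0],
    [0,-0.4,0],
  ],
  grip=[-1,-1,-1,-1,-1],
)

```text
time_s: 3.75
position: [0.5159, -0.1142, 0.1038]
tcp_rot: [[0.757, 0.001, 0.653], [-0.653, -0.0, 0.757], [0.001, -1.0, 0.0]]
force: [0.1, -0.4, -0.6]
opening: 1.002
```

```bash
cat > st.py <<'E'
from h import *
s=bot.read_state(); R=np.array(s["tcp_rot"]); F=np.array(s["force"]); 
print(s["time_s"],"yaw",np.degrees(np.arctan2(R[1,2],R[0,2])).round(1),"p",np.array(s["position"]).round(4),"F",F.round(1),"M",np.array(s["moment"]).round(3),"j6",round(s["joint_positions"][5],1))
E
python3 st.py
```

```text
3.75 yaw 49.2 p [ 0.5159 -0.1142  0.1038] F [ 0.1 -0.4 -0.6] M [ 0.018 -0.082  0.001] j6 -73.8
```

>>> arm_command(
  translation=[
    [0,0,0],
    [0,0,0],
    [0,0,0],
    [0,0,0],
    [0,0,0],
  ],
  rotation=[
    [0,-0.06,0],
    [0,-0.12,0],
    [0,-0.18,0],
    [0,-0.24,0],
    [0,-0.3,0],
  ],
  grip=[-1,-1,-1,-1,-1],
)

```text
time_s: 4.25
position: [0.516, -0.1142, 0.1039]
tcp_rot: [[0.922, 0.001, 0.388], [-0.388, -0.001, 0.922], [0.001, -1.0, -0.0]]
force: [0.4, 0.3, 0.3]
opening: 1.003
```

```bash
cat > look.py <<'E'
import sys
from fit import *
import st
# occlusion-aware: score only pixels that are not dark gripper
def run(a0,out=None):
    V=[]
    for im,K,R,t,m in views():
        dark=(im.max(2)<75); V.append((im,K,R,t,m,(~dark).astype(float)))
    def f(z,a): return sum((np.abs(sil([.5155,-.114,z,a],K,R,t)-m)*w).sum() for _,K,R,t,m,w in V)
    g=[(f(z,np.radians(a)),round(z-.0705,4),a) for z in np.arange(.076,.099,.002) for a in range(a0-24,a0+25,4)]
    print(sorted(g)[:4])
    if out:
        o=[]
        for im,K,R,t,m,w in V:
            c=proj([.5155,-.114,.09],K,R,t).astype(int); o.append(cv2.resize(im[c[1]-50:c[1]+50,c[0]-50:c[0]+50],(400,400),interpolation=cv2.INTER_CUBIC))
        cv2.imwrite(out,np.hstack(o))
run(int(sys.argv[1]),*sys.argv[2:3])
E
python3 look.py 80 pics/e.png
```

```text
4.25 yaw 67.2 p [ 0.516  -0.1142  0.1039] F [0.4 0.3 0.3] M [ 0.081 -0.081  0.024] j6 -91.8
[(np.float64(384.2274509803922), np.float64(0.0235), 84), (np.float64(395.89803921568625), np.float64(0.0255), 84), (np.float64(412.3450980392157), np.float64(0.0235), 88), (np.float64(423.2156862745098), np.float64(0.0215), 84)]
```

View pics/e.png

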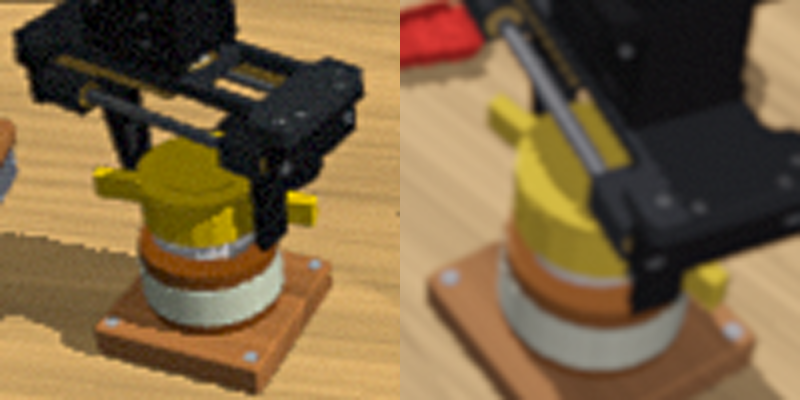

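The lid turns with the fingers: its wings are now at left crop (115,183) and (300,208), yaw about 84°, still at height 23 mm. I'll continue anticlockwise.

>>> arm_command(
  translation=[
    [0,0,0],
    [0,0,0],
    [0,0,0],
    [0,0,0],
    [0,0,0],
  ],
  rotation=[
    [0,-0.05,0],
    [0,-0.1,0],
    [0,-0.15,0],
    [0,-0.2,0],
    [0,-0.2,0],
  ],
  grip=[-1,-1,-1,-1,-1],
)

```text
time_s: 4.85
position: [0.5157, -0.114, 0.1037]
tcp_rot: [[0.981, 0.0, 0.192], [-0.192, -0.0, 0.981], [0.0, -1.0, -0.0]]
force: [-0.6, -0.7, 0.2]
opening: 0.999
```

```bash
python3 look.py 96
```

```text
4.85 yaw 78.9 p [ 0.5157 -0.114   0.1037] F [-0.6 -0.7  0.2] M [ 0.084 -0.029  0.014] j6 -103.5
[(np.float64(429.1294117647059), np.float64(0.0235), 100), (np.float64(429.79999999999995), np.float64(0.0235), 96), (np.float64(446.9254901960784), np.float64(0.0255), 100), (np.float64(465.22352941176473), np.float64(0.0255), 96)]
```

>>> arm_command(
  translation=[
    [0,0,0],
    [0,0,0],
    [0,0,0],
    [0,0,0],
    [0,0,0],
  ],
  rotation=[
    [0,-0.05,0],
    [0,-0.1,0],
    [0,-0.15,0],
    [0,-0.2,0],
    [0,-0.2,0],
  ],
  grip=[-1,-1,-1,-1,-1],
)

```text
time_s: 5.45
position: [0.5155, -0.1139, 0.1036]
tcp_rot: [[1.0, -0.0, -0.016], [0.016, 0.0, 1.0], [-0.0, -1.0, 0.0]]
force: [0.1, 0.4, 0.0]
opening: 0.999
```

```bash
python3 look.py 108
```

```text
5.45 yaw 90.9 p [ 0.5155 -0.1139  0.1036] F [0.1 0.4 0. ] M [ 0.075 -0.06  -0.01 ] j6 -115.5
[(np.float64(390.26666666666665), np.float64(0.0135), 116), (np.float64(409.54509803921565), np.float64(0.0135), 112), (np.float64(410.7960784313725), np.float64(0.0155), 116), (np.float64(417.278431372549), np.float64(0.0135), 120)]
```

The lid has dropped: the fitted height is 13.5 mm. Next I'll turn the fingers clockwise through the free space to the other side of the wings.

>>> arm_command(
  translation=[
    [0,0,0],
    [0,0,0],
    [0,0,0],
    [0,0,0],
    [0,0,0],
  ],
  rotation=[
    [0,0.14,0],
    [0,0.28,0],
    [0,0.42,0],
    [0,0.56,0],
    [0,0.7,0],
  ],
  grip=[-1,-1,-1,-1,-1],
)

```text
time_s: 6.05
position: [0.5155, -0.1139, 0.1035]
tcp_rot: [[0.75, -0.0, 0.661], [-0.661, 0.0, 0.75], [-0.0, -1.0, -0.0]]
force: [0.6, -1.0, -0.2]
opening: 1.001
```

>>> arm_command(
  translation=[
    [0,0,0],
    [0,0,0],
    [0,0,0],
    [0,0,0],
    [0,0,0],
  ],
  rotation=[
    [0,0.14,0],
    [0,0.28,0],
    [0,0.42,0],
    [0,0.56,0],
    [0,0.7,0],
  ],
  grip=[-1,-1,-1,-1,-1],
)

```text
time_s: 6.55
position: [0.5155, -0.114, 0.1036]
tcp_rot: [[0.115, -0.0, 0.993], [-0.993, 0.0, 0.115], [-0.0, -1.0, -0.0]]
force: [0.4, -0.3, 0.1]
opening: 0.999
```

>>> arm_command(
  translation=[
    [0,0,0],
    [0,0,0],
    [0,0,0],
    [0,0,0],
    [0,0,0],
  ],
  rotation=[
    [0,0.14,0],
    [0,0.28,0],
    [0,0.42,0],
    [0,0.56,0],
    [0,0.7,0],
  ],
  grip=[-1,-1,-1,-1,-1],
)

```text
time_s: 7.05
position: [0.5155, -0.1139, 0.1036]
tcp_rot: [[-0.58, -0.0, 0.815], [-0.815, 0.0, -0.58], [0.0, -1.0, -0.0]]
force: [-1.1, -0.4, -0.2]
opening: 1.0
```

```bash
python3 look.py 108
```

```text
7.05 yaw -35.4 p [ 0.5155 -0.1139  0.1036] F [-1.1 -0.4 -0.2] M [0.026 0.089 0.005] j6 10.8
[(np.float64(458.8274509803922), np.float64(0.0135), 116), (np.float64(469.0901960784314), np.float64(0.0135), 112), (np.float64(485.8156862745098), np.float64(0.0155), 116), (np.float64(497.02745098039213), np.float64(0.0155), 112)]
```

>>> arm_command(
  translation=[
    [0,0.04,0],
    [0,0.04,0],
    [0,0.04,0],
    [0,0.04,0],
    [0,0.04,0],
  ],
  rotation=[
    [0,0.1,0],
    [0,0.2,0],
    [0,0.3,0],
    [0,0.4,0],
    [0,0.5,0],
  ],
  grip=[-1,-1,-1,-1,-1],
)

```text
time_s: 7.65
position: [0.5156, -0.114, 0.1003]
tcp_rot: [[-0.907, 0.0, 0.422], [-0.422, -0.0, -0.907], [-0.0, -1.0, 0.0]]
force: [0.1, 0.3, -0.2]
opening: 0.999
```

>>> arm_command(
  translation=[
    [0,0,0],
    [0,0,0],
    [0,0,0],
    [0,0,0],
    [0,0,0],
  ],
  rotation=[
    [0,0.1,0],
    [0,0.2,0],
    [0,0.3,0],
    [0,0.4,0],
    [0,0.5,0],
  ],
  grip=[-1,-1,-1,-1,-1],
)

```text
time_s: 8.15
position: [0.5156, -0.114, 0.1004]
tcp_rot: [[-0.996, 0.0, -0.088], [0.088, -0.0, -0.996], [-0.0, -1.0, 0.0]]
force: [0.0, -0.2, 0.4]
opening: 1.0
```

```bash
python3 look.py 68
```

```text
8.15 yaw -95.1 p [ 0.5156 -0.114   0.1004] F [ 0.  -0.2  0.4] M [0.047 0.134 0.012] j6 70.5
[(np.float64(463.7647058823529), np.float64(0.0095), 64), (np.float64(465.278431372549), np.float64(0.0115), 64), (np.float64(469.05882352941177), np.float64(0.0095), 68), (np.float64(471.04705882352937), np.float64(0.0075), 68)]
```

>>> arm_command(
  translation=[
    [0,0,0],
    [0,0,0],
    [0,0,0],
    [0,0,0],
    [0,0,0],
  ],
  rotation=[
    [0,0.08,0],
    [0,0.16,0],
    [0,0.24,0],
    [0,0.32,0],
    [0,0.4,0],
  ],
  grip=[-1,-1,-1,-1,-1],
)

```text
time_s: 8.75
position: [0.5156, -0.114, 0.1004]
tcp_rot: [[-0.875, -0.0, -0.484], [0.484, -0.0, -0.875], [0.0, -1.0, 0.0]]
force: [-0.7, 0.3, 0.7]
opening: 1.002
```

```bash
python3 look.py 44
```

```text
8.75 yaw -118.9 p [ 0.5156 -0.114   0.1004] F [-0.7  0.3  0.7] M [ 0.114  0.035 -0.   ] j6 94.3
[(np.float64(380.321568627451), np.float64(0.0075), 44), (np.float64(382.01960784313724), np.float64(0.0075), 40), (np.float64(382.6117647058823), np.float64(0.0055), 40), (np.float64(382.8862745098039), np.float64(0.0055), 44)]
```

>>> arm_command(
  translation=[
    [0,0,0],
    [0,0,0],
    [0,0,0],
    [0,0,0],
  ],
  rotation=[
    [0,0.04,0],
    [0,0.08,0],
    [0,0.12,0],
    [0,0.12,0],
  ],
  grip=[-1,-1,-1,-1],
)

```text
time_s: 9.25
position: [0.5155, -0.114, 0.1004]
tcp_rot: [[-0.809, -0.0, -0.587], [0.587, 0.0, -0.809], [0.0, -1.0, 0.0]]
force: [-0.4, 0.6, 0.2]
opening: 1.0
```

```bash
python3 st.py
```

```text
9.25 yaw -126.0 p [ 0.5155 -0.114   0.1004] F [-0.4  0.6  0.2] M [0.062 0.133 0.021] j6 101.4
```

>>> arm_command(
  translation=[
    [0,0,0],
    [0,0,0],
    [0,0,0],
  ],
  rotation=[
    [0,0.025,0],
    [0,0.05,0],
    [0,0.05,0],
  ],
  grip=[-1,-1,-1],
)

```text
time_s: 9.55
position: [0.5156, -0.114, 0.1004]
tcp_rot: [[-0.775, 0.0, -0.632], [0.632, -0.0, -0.775], [-0.0, -1.0, -0.0]]
force: [0.0, -0.3, 0.2]
opening: 0.999
```

```bash
python3 st.py
```

```text
9.55 yaw -129.2 p [ 0.5156 -0.114   0.1004] F [ 0.  -0.3  0.2] M [ 0.047  0.107 -0.003] j6 104.6
```

>>> arm_command(
  translation=[
    [0,0,0],
    [0,0,0],
    [0,0,0],
  ],
  rotation=[
    [0,0.025,0],
    [0,0.05,0],
    [0,0.05,0],
  ],
  grip=[-1,-1,-1],
)

```text
time_s: 9.85
position: [0.5163, -0.1146, 0.1005]
tcp_rot: [[-0.741, 0.002, -0.671], [0.671, -0.001, -0.741], [-0.002, -1.0, -0.0]]
force: [1.5, -1.1, -0.9]
opening: 1.0
```

```bash
python3 st.py
```

```text
9.85 yaw -132.2 p [ 0.5163 -0.1146  0.1005] F [ 1.5 -1.1 -0.9] M [-0.242 -0.103  0.206] j6 107.6
```

>>> arm_command(
  translation=[
    [0,0,0],
    [0,0,0],
    [0,0,0],
  ],
  rotation=[
    [0,0.02,0],
    [0,0.04,0],
    [0,0.04,0],
  ],
  grip=[-1,-1,-1],
)

```text
time_s: 10.15
position: [0.5163, -0.1146, 0.1005]
tcp_rot: [[-0.715, 0.001, -0.699], [0.699, -0.002, -0.715], [-0.003, -1.0, 0.001]]
force: [3.3, -2.4, -1.3]
opening: 0.998
```

```bash
python3 look.py 30
```

```text
10.15 yaw -134.4 p [ 0.5163 -0.1146  0.1005] F [ 3.3 -2.4 -1.3] M [-0.419 -0.375  1.458] j6 109.9
[(np.float64(337.35294117647055), np.float64(0.0075), 30), (np.float64(337.4039215686274), np.float64(0.0075), 26), (np.float64(338.48627450980393), np.float64(0.0095), 30), (np.float64(340.2941176470588), np.float64(0.0095), 26)]
```

The moment about z rose steeply to 1.46 N m at yaw -134°, which is the hard stop. I'll back off and lift straight up.

>>> arm_command(
  translation=[
    [0,0,0],
    [0,0,0],
    [0,0,0],
  ],
  rotation=[
    [0,-0.08,0],
    [0,-0.2,0],
    [0,-0.25,0],
  ],
  grip=[-1,-1,-1],
)

```text
time_s: 10.55
position: [0.5138, -0.1125, 0.1]
tcp_rot: [[-0.868, -0.004, -0.496], [0.496, 0.004, -0.868], [0.005, -1.0, -0.002]]
force: [0.8, 0.5, -0.3]
opening: 1.0
```

```bash
python3 st.py
```

```text
10.55 yaw -119.7 p [ 0.5138 -0.1125  0.1   ] F [ 0.8  0.5 -0.3] M [ 0.12   0.105 -0.039] j6 95.0
```

>>> arm_command(
  translation=[
    [0,-0.2,0],
    [0,-0.4,0],
    [0,-0.7,0],
    [0,-1,0],
    [0,-1,0],
  ],
  rotation=[
    [0,0,0],
    [0,0,0],
    [0,0,0],
    [0,0,0],
    [0,0,0],
  ],
  grip=[-1,-1,-1,-1,-1],
)

```text
time_s: 11.05
position: [0.516, -0.1134, 0.1828]
tcp_rot: [[-0.867, 0.003, -0.498], [0.498, 0.001, -0.867], [-0.002, -1.0, -0.003]]
force: [0.3, 0.7, -0.6]
opening: 1.001
```

>>> arm_command(
  translation=[
    [0,-0.4,0],
    [0,-0.8,0],
    [0,-1,0],
    [0,-1,0],
    [0,-1,0],
  ],
  rotation=[
    [0,0,0],
    [0,0,0],
    [0,0,0],
    [0,0,0],
    [0,0,0],
  ],
  grip=[-1,-1,-1,-1,-1],
)

```text
time_s: 11.55
position: [0.5143, -0.1131, 0.2591]
tcp_rot: [[-0.869, -0.003, -0.495], [0.495, 0.002, -0.869], [0.004, -1.0, -0.001]]
force: [0.0, -0.2, 0.3]
opening: 1.003
```

```bash
python3 look.py 30 pics/f.png; python3 - <<'E'
from fit import *
V=views()
for x in (V,V[:1],V[1:]):
    r=fit(x,[.5155,-.114,.0785,np.radians(30)],True); print(r.x.round(4),np.degrees(r.x[2]),r.fun)
E
```

```text
11.55 yaw -119.7 p [ 0.5143 -0.1131  0.2591] F [ 0.  -0.2  0.3] M [0.075 0.152 0.03 ] j6 95.0
[(np.float64(261.40784313725493), np.float64(0.0075), 30), (np.float64(279.078431372549), np.float64(0.0095), 30), (np.float64(289.92549019607844), np.float64(0.0055), 30), (np.float64(330.20784313725494), np.float64(0.0075), 26)]
[ 0.5149 -0.1143  0.5182  0.0782] 29.692113185219785 248.1019607843137
[ 0.5133 -0.1148  0.5108  0.0773] 29.268531768264182 38.48627450980392
[ 0.5374 -0.0995  0.5102  0.0458] 29.232785750910978 74.81176470588235
```

View pics/f.png

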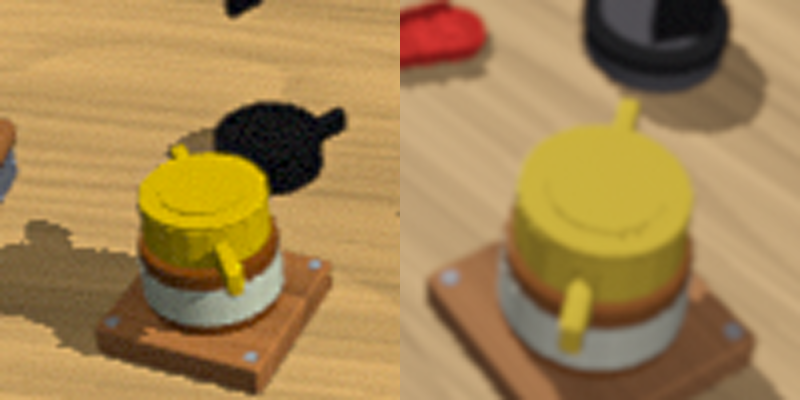

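The lid sits level on the shoulder with no gap showing. The wings are at left crop (180,155) and (232,268). The two-view fit puts the hub at z 0.0782 m against 0.0935 m at the start, a drop of 15.3 mm (15 mm expected). The gripper is clear, so I'm handing in.

```bash
python3 -c "
from rig import bot
print(bot.hand_in())"
```

```text
the job is handed in; nothing more can be done
None
```

I turned the yellow lid back until it dropped into the thread, screwed it down clockwise to the hard stop, and handed the job in at about 11.6 s of the 54 s. `hand_in` gives no verdict, so success rests on my own checks.

**How it was done:** The open fingers straddled the lid and turned it by both wings without gripping. It went back about 55–60° before it dropped. I then swung the fingers round to the other side of the wings and screwed it down about 80°.

**Last checks:**
- **Stop:** the turning resistance rose steeply to 1.46 N m, roughly 15 N on each wing, and I backed off there.
- **Height:** the two-view camera fit put the hub 15.3 mm below its starting height (15 mm expected), or about 8 mm above the shoulder. It was within 1 mm of the axis position I used.
- **Last picture:** the lid is level with no gap above the shoulder, and the gripper was lifted about 155 mm clear.
- **Disagreement:** a fit from the side camera alone gave an implausible position (z 0.046 m), because one view fixes height poorly. I set it aside for the two-view result, which the scene camera alone supported (z 0.077 m).
- **Bystanders:** I did not re-measure the tins, the brush or the shoe horn. The fingers stayed above 79 mm, higher than all of them, and no unexpected contact force showed.

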